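# Set a photometer's filter wheel by its tab and start the reading

### The job

With the fingertips, push the tab of the photometer's filter wheel round, without gripping it, until it points squarely at the open-ring symbol, and let go of it there; only then press the start key on top of the photometer all the way in and release it. Leave the things standing around the photometer where they are.

Things in the scene. Friction and masses are not known exactly. Their poses are not given: they have to be found in the camera images.
- photometer: white bench photometer with a blue foot, fixed to the bench: a box 270 x 236 mm, 90 mm high. Origin at bench level, directly below the axis of its filter wheel; in its own frame the box spans x -115 to +155 mm and y -118 to +118 mm. Its -x side is the front. On its flat top stand the wheel, the start key and a thin display. z up.
- wheel_axis (a point): the point on the vertical axis of the filter wheel at the height of the photometer's top face (90 mm above the bench). The wheel is a grey disc of radius 50 mm, its face 9 mm above the photometer's top, with a metal hub of radius 14 mm to 15 mm above the top.
- wheel (a joint): angle of the filter wheel, rad; 0 with its tab pointing to the photometer's front (its own -x), positive counter-clockwise seen from above; end stops at -2.1 and 2.1. Starts between -0.4 and 0.4, pointing at none of the symbols. It turns either way against friction of 0.18 N m (about 3 N at the tab), has no clicks or spring, and stays where it is left.
- tab (a point): on the top edge of the black tab, 60 mm from the wheel's axis. The tab is an upright radial fin on the wheel, 10 mm thick, from 28 to 72 mm from the axis, its lower edge 6 mm and its top edge 44 mm above the photometer's top face; its outer end points at the symbols. wheel_c3 and wheel_c4 are its two flat sides; push on one only.
- tab_aim (a point): the point on the photometer's top, 93 mm from the wheel's axis and 21 mm beyond the outer end of the tab, at which the tab points; turns with the wheel.
- label_ring: the open-ring symbol, outer diameter 26 mm, with an open white middle of 15 mm: a flat black symbol on the photometer's top face, told apart by shape. Origin at its centre, 93 mm from the wheel's axis. The symbols lie at -1.65, -0.9, 0.9 and 1.65 rad of joint wheel (which is where changes), and the photometer is placed and turned anew each time.
- label_bar: a plain bar symbol, 27 x 7 mm: a flat black symbol on the photometer's top face, told apart by shape. Origin at its centre, 93 mm from the wheel's axis. 
- label_cross: a plus-shaped symbol, 27 x 27 mm: a flat black symbol on the photometer's top face, told apart by shape. Origin at its centre, 93 mm from the wheel's axis. 
- label_square: a solid square symbol, 22 x 22 mm: a flat black symbol on the photometer's top face, told apart by shape. Origin at its centre, 93 mm from the wheel's axis. 
- start_key (a joint): travel of the start key, m: 0 up, 0.006 fully in. It is a round white spring key of 30 mm diameter in a grey housing, on top of the photometer behind the wheel (115 mm behind the axis, 20 mm to the photometer's own -y side). Fully in takes 5 N; the press counts beyond 0.004. It springs back when released.
- start_key_top (a point): centre of the start key's top face; press straight down here.
- carton: small white paper carton 50 x 90 x 36 mm, loose, beside the photometer; origin at the centre of its underside. To be left alone.
- reader: red hand-held reader 130 x 66 mm, 39 mm high, loose, beside the photometer; origin at the centre of its underside. To be left alone.
- bottle: small closed bottle, 54 mm across, 120 mm high, loose, beside the photometer; origin at the centre of its underside. To be left alone.

How it is judged (in metres and radians):
On the way, in this order (a step that is already met when the one before it is completed fails the run):
1. the tab points at the open ring, at rest and no longer touched (horizontal distance between tab_aim and label_ring below 0.01 m and velocity of joint wheel between -0.03 and 0.03 rad/s and contact force between the fingers and wheel below 0.2 N), for 0.3 s.
2. the start key is pressed in (value of joint start_key above 0.004 m and horizontal distance between tab_aim and label_ring below 0.01 m), for 0.05 s.
At the end, for the whole second after the job is handed in: The tab points at the middle of the open-ring symbol to within 10 mm (the point 93 mm from the axis lies within 10 mm of the symbol's centre), the wheel is at rest, and the start key, pressed beyond 4 mm once the wheel was set, has sprung back up (horizontal distance between tab_aim and label_ring below 0.01 m and velocity of joint wheel between -0.03 and 0.03 rad/s and value of joint start_key below 0.001 m); the robot touches nothing.
It fails at once if the start key is pressed before the tab points at the open ring (value of joint start_key above 0.003 m and not (horizontal distance between tab_aim and label_ring below 0.01 m)).
It fails at once if the tab is gripped: pressed on both flat sides at once (contact force between the fingers and wheel_c3 above 1 N and contact force between the fingers and wheel_c4 above 1 N).
It fails at once if the carton is moved or lifted (distance of carton from where it was at the start of the episode above 0.015 m).
It fails at once if the reader is moved or lifted (distance of reader from where it was at the start of the episode above 0.015 m).
It fails at once if the bottle is moved or lifted (distance of bottle from where it was at the start of the episode above 0.015 m).
It also fails if it takes over 48 s, if anything falls off the work surface, if the arm or the gripper's body presses on something with over 40 N, if the wrist force passes 120 N, or if a joint passes its speed limit or range.

### The arm

A 6-joint arm with a two-finger parallel gripper is mounted at the origin on the work surface. World frame = base frame: x ahead of the robot, y to its left, z up, the work surface at z = 0. Lengths are in m, angles in degrees, forces in N, time in s.
With the tool pointing down it reaches from about 0.325 to 0.85 m from the base axis. Payload 15.5 kg.
Tool frame: the origin (TCP) lies at the very end of the fingers, on their centre line; the grasp point (between the pads) lies arm.grip_depth behind it (arm.grip_depth is the distance from the TCP to the grasp point, in m); z points along the fingers, y is the direction in which the jaws open and shut (so a half turn about z gives the same grasp; the last joint's range is limited). The gripper opens to 91 mm and grips with 3 to 60 N. Pads are 32 mm wide; open, the fingers measure 118 mm over their backs; the gripper's body (76 mm by 178 mm) begins 60 mm behind the grasp point.
Start: joints at [-72.049, 28.281, 77.091, -0, 74.628, -5.472], TCP at [0.248, -0.573, 0.214] pointing down, gripper open.
Joint ranges: [-166.48, 166.48], [-47.26, 123.95], [12.59, 153.08], [-70.14, 250.14], [6.76, 159.57], [-176.63, 176.63]. Speed limits (degrees/s): [108.29, 108.29, 147.25, 172.46, 172.46, 172.46].

### API

Orientations are given as a 3x3 rotation matrix whose columns are the frame's x, y, z axes.
In Python, from rig import arm gives the robot as it stands. Calls block until the motion is done:
- arm.move_to(position, orientation): joint-space move of the TCP to a pose.
- arm.move_l(position, orientation=None, feed=0.15): straight line of the TCP; orientation=None keeps the orientation; feed is the mean speed in m/s.
- arm.move_joints(angles): joint-space move.
- arm.grip(opening): finger opening in m; the grip force is fixed at half the most; returns when the fingers have stopped.
- arm.sleep(seconds).
- arm.solve_ik(position, orientation): joint angles nearest the present ones, or None.
- arm.snapshot(name): name is "scene" or "side" or "wrist"; returns the picture (480x640x3 uint8, red, green, blue); there is no depth.
- arm.get_calibration(name): a dict with "intrinsics" (3x3 intrinsics, pixels), "cam_to_world" (4x4, takes a point from camera to world coordinates). Camera axes: x right, y down, z forward; pixel columns grow to the right and rows downward; lengths in m; the calibration is good to about 2 mm. A picture is of the moment at which its call begins: read the wrist's pose just before it. get_calibration takes no time and is no camera call; for the wrist camera it gives the pose at the moment of the call.
A pose or a line that the arm cannot do raises arm.Unreachable and nothing moves.
- arm.sign_off(): hands the job in, once; it reports no verdict.
Readings, each from a call of its own:
- arm.current_t(): time.
- arm.current_joint_positions(): joint angles.
- arm.current_dq(): joint speeds.
- arm.current_tau(): joint torques, N m.
- arm.current_ee_pos(): TCP position.
- arm.current_tool_rot(): TCP orientation.
- arm.current_force(): force on the tool from outside, world axes, zero at the start.
- arm.current_torque(): the same for the moment, N m.
- arm.current_width(): finger opening in m.
Only numpy, scipy, OpenCV 4.12 (cv2) and the standard library are available. Lean on these libraries where they do the work, as an engineer would, in place of code of your own. Each camera call takes 0.05 s, during which the arm holds its last target. There are 200 camera calls.

## Working session

There is one attempt and no reset: what is moved stays moved. The work goes in short steps, each a Python script; the robot and the scene stay as the last script left them, time stands still between calls to the robot, and variables do not carry over. Pictures are saved under pics/ and viewed, about 8 in all and at most 12, crops included, and the job is handed in when it is done.

```bash
mkdir -p pics; ls; python3 - <<'E'
from rig import arm
import cv2,numpy as np
for n in("scene","side"):
    im=arm.snapshot(n); cv2.imwrite(f"pics/{n}0.png",im[:,:,::-1])
    c=arm.get_calibration(n); print(n,np.round(c["intrinsics"],1).tolist(),np.round(c["cam_to_world"],3).tolist())
c=arm.get_calibration("wrist"); print(np.round(c["cam_to_world"],3).tolist(),arm.current_tool_rot(),arm.grip_depth,arm.current_t())
E
```

```text
pics
scene [[535.1, 0.0, 319.6], [0.0, 535.1, 239.3], [0.0, 0.0, 1.0]] [[0.693, 0.617, -0.372, 0.94], [0.721, -0.596, 0.353, -0.318], [-0.004, -0.513, -0.858, 0.981], [0.0, 0.0, 0.0, 1.0]]
side [[523.2, 0.0, 318.6], [0.0, 523.2, 245.9], [0.0, 0.0, 1.0]] [[-0.987, -0.113, 0.115, 0.459], [-0.161, 0.736, -0.658, 0.65], [-0.01, -0.667, -0.745, 0.815], [0.0, 0.0, 0.0, 1.0]]
[[0.398, -0.883, -0.25, 0.319], [-0.918, -0.383, -0.106, -0.543], [-0.003, 0.271, -0.962, 0.385], [0.0, 0.0, 0.0, 1.0]] [[ 9.17590149e-01  3.97527622e-01 -3.27356558e-04]
 [ 3.97527744e-01 -9.17589602e-01  1.00710192e-03]
 [ 9.99718588e-05 -1.05424012e-03 -9.99999439e-01]] 0.0188 0.1
```

View pics/scene0.png

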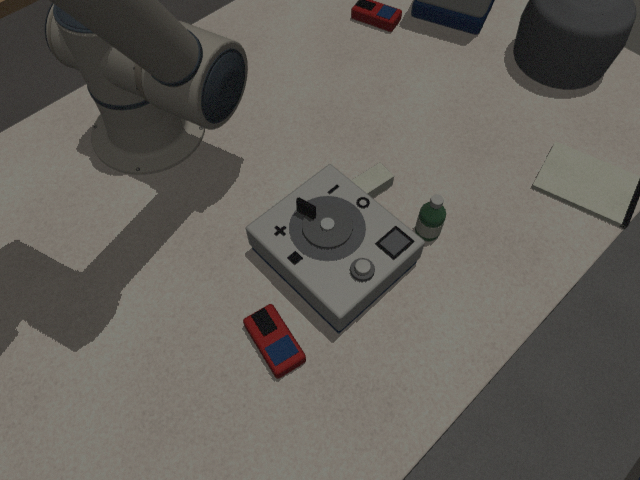

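View pics/side0.png

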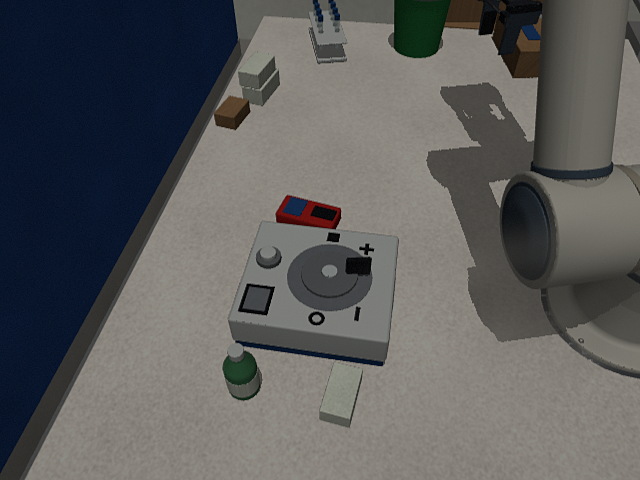

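Scene: hub (328,225), ring (363,203), bar (333,189), cross (280,231), square (295,258), key (363,266), tab (306,209). Side: hub (329,271), ring (316,318), bar (357,314), cross (367,249), square (333,237), key (268,255). I'll fit the photometer pose to these.

```bash
cat >h.py <<'E'
import numpy as np,cv2
from rig import arm
from scipy.optimize import least_squares
def proj(n,P):
    c=arm.get_calibration(n); T=np.linalg.inv(c["cam_to_world"]); q=np.atleast_2d(P)@T[:3,:3].T+T[:3,3]
    q=q@np.array(c["intrinsics"]).T; return q[:,:2]/q[:,2:]
def ray(n,uv,z):
    c=arm.get_calibration(n);T=np.array(c["cam_to_world"]);d=T[:3,:3]@np.linalg.solve(c["intrinsics"],[uv[0],uv[1],1])
    return T[:3,3]+d*(z-T[2,3])/d[2]
def pol(a,r,z): return [-r*np.cos(a),-r*np.sin(a),z]
def world(p,L):
    c,s=np.cos(p[2]),np.sin(p[2]); L=np.atleast_2d(L); return np.c_[p[0]+c*L[:,0]-s*L[:,1],p[1]+s*L[:,0]+c*L[:,1],L[:,2]]
E
python3 - <<'E'
from h import *
L=[[0,0,.105],pol(-1.65,.093,.09),pol(-.9,.093,.09),pol(.9,.093,.09),pol(1.65,.093,.09)]
S=np.array([[328,225],[363,203],[333,189],[280,231],[295,258]]);D=np.array([[329,271],[316,318],[357,314],[367,249],[333,237]])
f=lambda p:np.r_[proj("scene",world(p,L))-S,proj("side",world(p,L))-D].ravel()
r=least_squares(f,[.55,0,0]);print(r.x,np.round(f(r.x).reshape(-1,2),1).tolist())
p=r.x
# local frame of the other things
def loc(P): c,s=np.cos(p[2]),np.sin(p[2]);d=P-[p[0],p[1],0];return np.round([c*d[0]+s*d[1],-s*d[0]+c*d[1],d[2]],3)
for n,uv,z in[("scene",(363,263),.115),("side",(268,252),.115),("scene",(273,335),.039),("side",(310,212),.039),("scene",(437,200),.12),("side",(236,351),.12),("side",(347,380),.036),("scene",(306,203),.134),("side",(358,262),.134)]:
    w=ray(n,uv,z);print(n,uv,np.round(w,3),loc(w))
for n in("scene","side"):
    im=arm.snapshot(n);u,v=proj(n,[p[0],p[1],.1])[0].astype(int);c=im[v-75:v+75,u-100:u+100];cv2.imwrite(f"pics/{n}1.png",cv2.resize(c,None,fx=4,fy=4,interpolation=3)[:,:,::-1]);print(u-100,v-75)
E
```

```text
[ 0.54188137  0.07781082 -0.00757247] [[-1.5, -2.1], [-0.9, -0.6], [-0.4, 0.0], [-0.8, -0.4], [-1.0, -0.2], [-0.6, -0.5], [-0.7, 0.6], [-1.1, 0.0], [-1.6, 0.3], [-0.8, 0.4]]
scene (363, 263) [0.656 0.06  0.115] [ 0.114 -0.017  0.115]
side (268, 252) [0.653 0.06  0.115] [ 0.112 -0.017  0.115]
scene (273, 335) [ 0.62  -0.136  0.039] [ 0.079 -0.213  0.039]
side (310, 212) [ 0.612 -0.127  0.039] [ 0.071 -0.204  0.039]
scene (437, 200) [0.661 0.264 0.12 ] [0.118 0.187 0.12 ]
side (236, 351) [0.655 0.267 0.12 ] [0.112 0.19  0.12 ]
side (347, 380) [0.486 0.244 0.036] [-0.057  0.166  0.036]
scene (306, 203) [0.495 0.068 0.134] [-0.047 -0.01   0.134]
side (358, 262) [0.492 0.075 0.134] [-0.05  -0.003  0.134]
226 149
228 197
```

View pics/scene1.png

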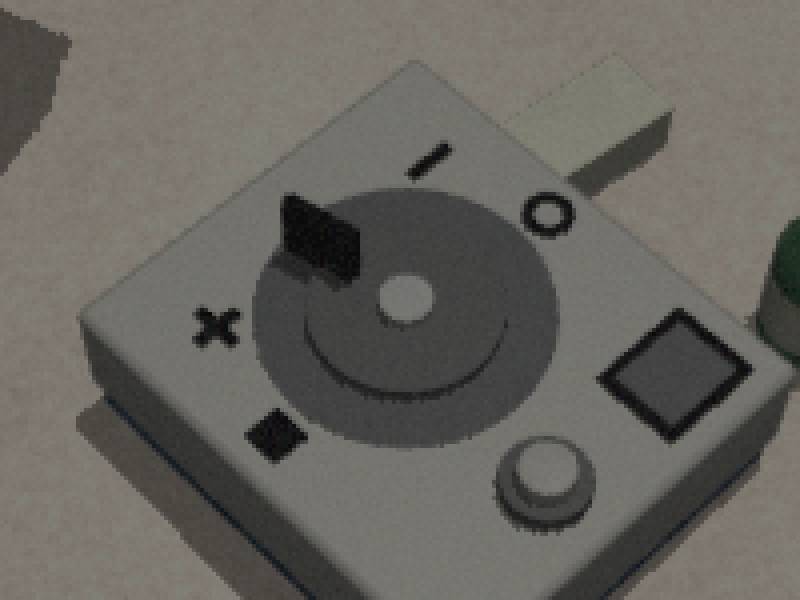

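The ring lies at -1.65 (its +y side), so the tab must turn clockwise by about 1.8 rad. The fit is good to about 1 px, and the key lands within 4 mm of its given place. Next I'll get the tab angle and check reachability.

```bash
cat >>h.py <<'E'
p=np.array([.5425,.0785,-.0076])
def pose(a,gap,axis,sgn,r=.056,z=.110):
    """finger centre with its face `gap` short of the tab side when tab is at angle a"""
    half=.0135 if axis=='y' else .016
    R=np.array([-np.cos(a),-np.sin(a),0]);t=np.array([-np.sin(a),np.cos(a),0])
    P=world(p,np.r_[(r*R-(.005+half+gap)*t)[:2],z])[0]
    c,s=np.cos(p[2]),np.sin(p[2]);M=np.array([[c,-s,0],[s,c,0],[0,0,1]]);t=M@t
    Z=np.array([0,0,-1.])
    if axis=='y': Y=sgn*t;X=np.cross(Y,Z)
    else: X=sgn*t;Y=np.cross(Z,X)
    return P,np.c_[X,Y,Z]
E
python3 - <<'E'
from h import *
o=ray("scene",(297.2,197.7),.134);i=ray("scene",(316,207),.134)
d=i-o;print("tab angle from edge",np.arctan2(d[1],d[0])-p[2],"outer",np.arctan2(*(p[:2]-o[:2])[::-1])-p[2],np.hypot(*(o[:2]-p[:2])))
for ax in"xy":
  for s in(1,-1):
    print(ax,s,[None if q is None else np.round(q,0).tolist() for q in(arm.solve_ik(*pose(a,.03 if a>0 else 0,ax,s)) for a in(.15,-.7,-1.65))])
E
```

```text
tab angle from edge 0.2728246931766982 outer 0.21395585333136224 0.06971540233927917
x 1 [[-5.0, 26.0, 102.0, -0.0, 52.0, -13.0], [5.0, 26.0, 102.0, -0.0, 52.0, 45.0], [8.0, 29.0, 95.0, -0.0, 55.0, 103.0]]
x -1 [[-5.0, 26.0, 102.0, -0.0, 52.0, 167.0], [5.0, 26.0, 102.0, -0.0, 52.0, -135.0], [8.0, 29.0, 95.0, -0.0, 55.0, -77.0]]
y 1 [[-4.0, 26.0, 102.0, -0.0, 52.0, -102.0], [5.0, 26.0, 102.0, -0.0, 52.0, -45.0], [8.0, 29.0, 95.0, -0.0, 56.0, 13.0]]
y -1 [[-4.0, 26.0, 102.0, -0.0, 52.0, 78.0], [5.0, 26.0, 102.0, -0.0, 52.0, 135.0], [8.0, 29.0, 95.0, -0.0, 56.0, -167.0]]
```

```bash
python3 - <<'E'
from h import *
arm.grip(0); print("w",arm.current_width(),arm.current_t())
P,R=pose(.25,.022,'y',1,z=.2); arm.move_to(P,R); print(arm.current_t())
im=arm.snapshot("wrist"); cv2.imwrite("pics/w2.png",im[:,:,::-1])
P[2]=.110; arm.move_l(P,feed=.1); print("F",arm.current_force(),arm.current_t())
for a,g in [(.25,.004)]+[(x,0) for x in np.linspace(.2,-1.5,12)]:
    arm.move_l(*pose(a,g,'y',1),feed=.06)
    print(round(a,2),np.round(arm.current_force(),1),round(arm.current_t(),2))
im=arm.snapshot("scene"); cv2.imwrite("pics/s3.png",im[:,:,::-1])
arm.move_l(*pose(-1.5,.03,'y',1),feed=.1)
Q,R=pose(-1.5,.03,'y',1,z=.21);arm.move_l(Q,R,feed=.2)
im=arm.snapshot("scene");u,v=327,224;c=im[v-75:v+75,u-100:u+100];cv2.imwrite("pics/s4.png",cv2.resize(c,None,fx=4,fy=4,interpolation=3)[:,:,::-1])
im=arm.snapshot("side");u,v=328,272;c=im[v-75:v+75,u-100:u+100];cv2.imwrite("pics/d4.png",cv2.resize(c,None,fx=4,fy=4,interpolation=3)[:,:,::-1])
print(arm.current_t())
E
```

```text
w 0.0002089607996700939 1.5667
3.8833
F [1.16775777 0.24821992 0.4598739 ] 4.9833
0.25 [-0.9 -0.2 -0.2] 5.43
0.2 [ 0.2 -0.4  0.2] 5.7
0.05 [ 0.4 -0.5  1. ] 6.01
-0.11 [ 0.9  0.5 -0.3] 6.32
-0.26 [-0.3 -1.   1. ] 6.62
-0.42 [-0.7  0.1  0.4] 6.93
-0.57 [-0.2 -0.4 -1.3] 7.24
-0.73 [ 0.3 -0.5  0. ] 7.55
-0.88 [-0.  -1.3 -0.1] 7.86
-1.04 [0.2 0.3 0.6] 8.17
-1.19 [0.1 0.1 0.2] 8.47
-1.35 [ 0.3 -0.9 -0.4] 8.78
-1.5 [-0.4  0.3 -0.2] 9.09
10.3417
```

View pics/s4.png

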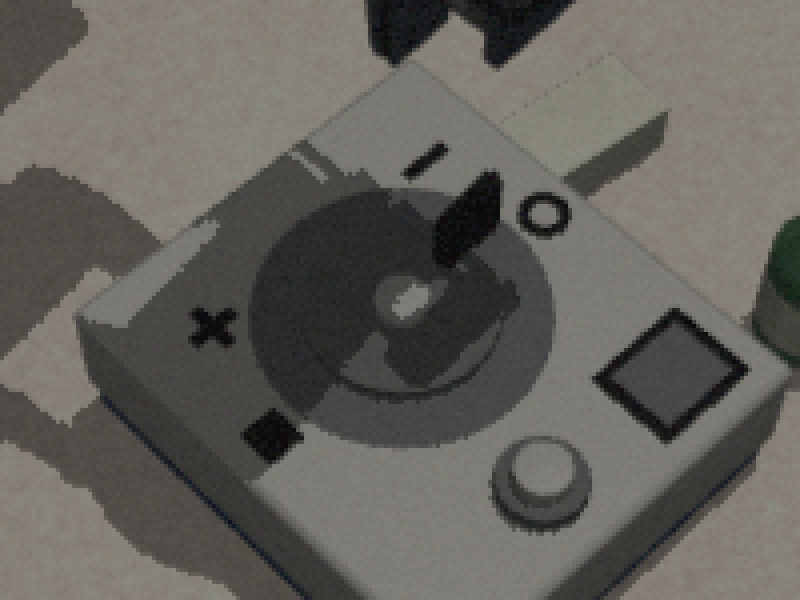

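View pics/d4.png

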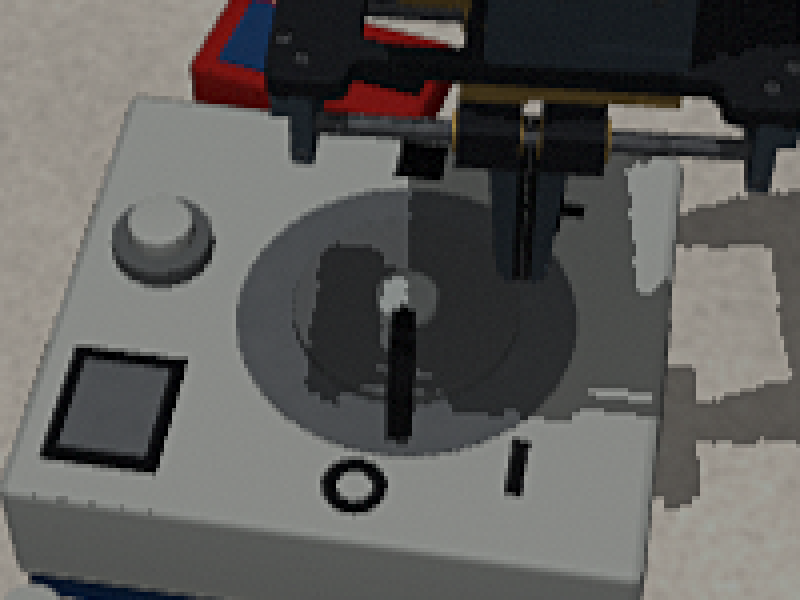

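Scene crop: tab outer top at (490,172), so it is short of the ring at (545,214). Side crop: outer lower edge of the tab at (398,440), ring at (354,486). The bottle, carton and reader are untouched. Next I'll compute the angle.

```bash
python3 - <<'E'
from h import *
def ang(w): d=w[:2]-p[:2];return np.arctan2(-d[1],-d[0])-p[2],np.hypot(*d)
for n,uv,z in[("scene",(227+490/4,149+174/4),.134),("side",(228+398/4,197+440/4),.096),("scene",(227+545/4,149+214/4),.09),("side",(228+354/4,197+486/4),.09)]: print(n,ang(ray(n,uv,z)))
for a in(-1.3,-1.4,-1.5):
  print(a,np.round((proj("scene",world(p,[pol(a,.072,.134)]))-[227,149])*4),np.round((proj("side",world(p,[pol(a,.072,.096),pol(a,.028,.134)]))-[228,197])*4).tolist())
E
```

```text
scene (np.float64(-1.4654498560682994), np.float64(0.06757023859598119))
side (np.float64(-1.4254936310053106), np.float64(0.07066262085149123))
scene (np.float64(-1.6611262932392508), np.float64(0.09401544328705662))
side (np.float64(-1.622727693595973), np.float64(0.09164484409170785))
-1.3 [[476. 157.]] [[420.0, 442.0], [408.0, 303.0]]
-1.4 [[488. 163.]] [[402.0, 443.0], [401.0, 303.0]]
-1.5 [[500. 171.]] [[385.0, 442.0], [394.0, 303.0]]
```

Both cameras put the tab 0.197 rad short of the ring, and the fingertips taper by about 3 mm. I'll push the rest of the way, with the gap corrected.

```bash
python3 - <<'E'
from h import *
arm.move_l(*pose(-1.5,.03,'y',1),feed=.15)
for a,g in((-1.5,.002),(-1.5,-.002),(-1.57,-.0028),(-1.65,-.0028)): arm.move_l(*pose(a,g,'y',1),feed=.05)
arm.sleep(.2)
arm.move_l(*pose(-1.65,.03,'y',1),feed=.08)
Q,R=pose(-1.65,.03,'y',1,z=.21);arm.move_l(Q,R,feed=.2)
a=arm.snapshot("scene");b=arm.snapshot("side")
f=lambda im,u,v:cv2.resize(im[v-75:v+75,u-50:u+50],None,fx=4,fy=4,interpolation=3)[:,:,::-1]
cv2.imwrite("pics/c5.png",np.hstack([f(a,350,224),f(b,328,272)]));print(arm.current_t())
E
```

```text
14.125
```

View pics/c5.png

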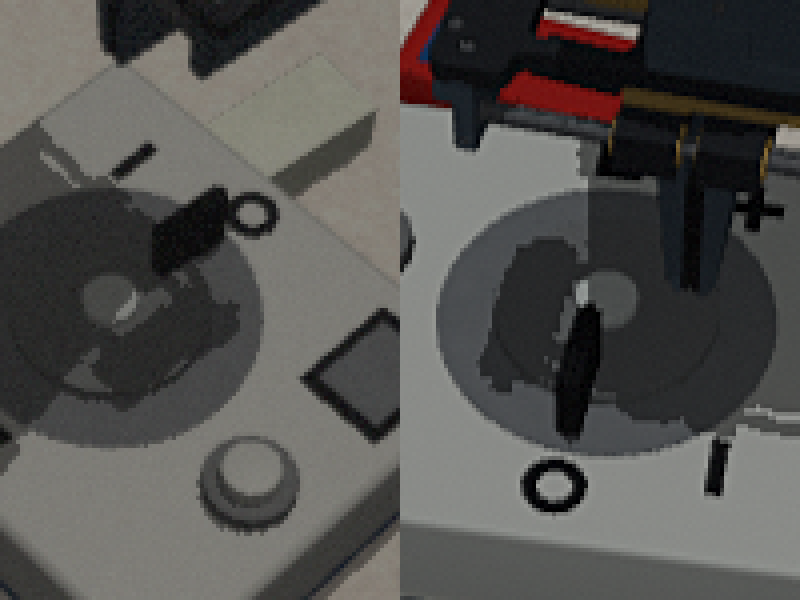

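```bash
python3 - <<'E'
from h import *
def ang(w): d=w[:2]-p[:2];return np.arctan2(-d[1],-d[0])-p[2],np.hypot(*d)
for n,uv,z in[("scene",(300+220/4,149+190/4),.134),("scene",(300+253/4,149+214/4),.09),("side",(278+167/4,197+440/4),.096),("side",(278+154/4,197+486/4),.09)]: print(n,ang(ray(n,uv,z)))
for uv in((250,470),): print(ray("scene",(300+uv[0]/4,149+uv[1]/4),.115)) # key
print(world(p,[.115,-.02,.115]))
E
```

```text
scene (np.float64(-1.6725893328833064), np.float64(0.06851815049564931))
scene (np.float64(-1.6611262932392508), np.float64(0.09401544328705662))
side (np.float64(-1.6061559357547053), np.float64(0.0720476183251524))
side (np.float64(-1.622727693595973), np.float64(0.09164484409170785))
[0.66004265 0.0545161  0.115     ]
[[0.65734468 0.05762659 0.115     ]]
```

The tab is within about 0.02 rad (under 2 mm) of the ring in both views. Now the key, descending with a force guard.

```bash
python3 - <<'E'
from h import *
R=arm.current_tool_rot();x,y=.658,.057
arm.move_l([x,y,.21],feed=.2);arm.move_l([x,y,.135],feed=.15)
def fz():
    v=[]
    for _ in range(6): arm.sleep(.01);v.append(arm.current_force()[2])
    return np.mean(v)
f0=fz();z=.135;print(f0,arm.current_t())
while z>.100:
    z-=.001;arm.move_l([x,y,z],feed=.02);f=fz()-f0
    print(round(z,3),round(f,1),round(arm.current_ee_pos()[2],4))
    if f>12: break
arm.sleep(.2);arm.move_l([x,y,.21],feed=.1)
print(arm.current_t())
E
```

```text
0.23118148213925763 15.8667
0.134 -0.5 0.1345
0.133 -0.3 0.133
0.132 0.0 0.1319
0.131 -0.0 0.131
0.13 0.1 0.13
0.129 -0.2 0.129
0.128 -0.2 0.128
0.127 -0.3 0.127
0.126 -0.6 0.126
0.125 -0.4 0.1249
0.124 0.2 0.124
0.123 -0.6 0.123
0.122 -0.6 0.122
0.121 -0.4 0.121
0.12 -0.1 0.1199
0.119 -0.2 0.119
0.118 -0.3 0.118
0.117 -0.3 0.1169
0.116 -0.0 0.116
0.115 -0.5 0.115
0.114 -0.3 0.114
0.113 -0.2 0.113
0.112 1.5 0.1121
0.111 2.0 0.1111
0.11 2.0 0.1101
0.109 2.9 0.1091
0.108 3.5 0.108
0.107 4.4 0.107
0.106 7.3 0.1062
0.105 18.7 0.1061
26.2667
```

The key took about 1.5 N at 0.112 m and rose to about 5 N before the hard stop at 0.106 m: the full 6 mm. I'll clear the arm and do a final look.

```bash
python3 - <<'E'
from h import *
arm.move_joints([-50]+list(arm.current_joint_positions()[1:]));arm.sleep(.3)
a=arm.snapshot("scene");b=arm.snapshot("side")
cv2.imwrite("pics/f6.png",cv2.resize(np.hstack([a[130:390,200:460],b[180:440,200:460]]),(800,400))[:,:,::-1]);print(arm.current_t(),arm.current_force())
E
```

```text
28.6667 [ 0.51158592 -0.58574982  0.17406791]
```

View pics/f6.png

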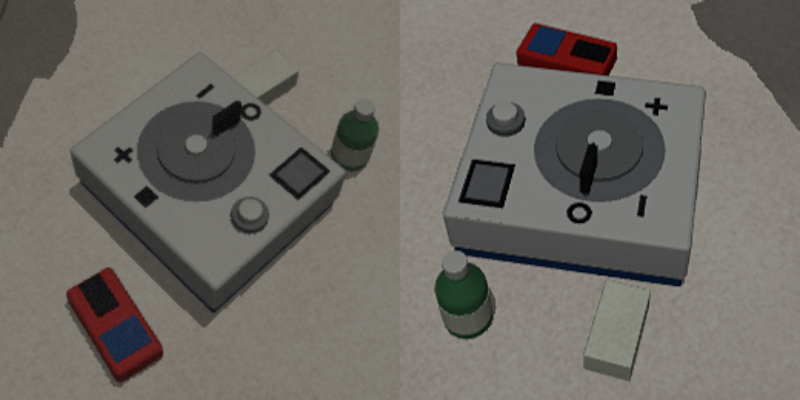

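The tab points at the ring in both views (scene ring at (251,112), side ring at (579,212)). The key is up, and the carton, reader and bottle stand where they were.

```bash
python3 -c "
from rig import arm
arm.sign_off()"
```

```text
the job is handed in; nothing more can be done
```

The filter wheel's tab now points at the open ring, the start key has been pressed and released, and the job is handed in at about 29 s of the 48 s allowed.

- **Wheel:** I pushed the tab clockwise with the closed fingertips, on one flat side only, from about +0.22 rad to the ring at -1.65 rad. The first push stopped about 0.2 rad short because the fingertips taper, so I made one correcting push. After that, both cameras put the tab within about 0.02 rad of the ring, under 2 mm against the 10 mm allowed. The two cameras disagreed by about 0.04–0.07 rad on absolute angle, so I judged the tab relative to the ring within each view.
- **Start key:** I pressed it only after letting go of the tab. Contact came at about 0.112 m, and the hard stop at 0.106 m after the full 6 mm, with 18.7 N at the last step.
- **Final look:** The tab was on the ring, the key was back up, and the arm was clear with no contact force. The carton, reader and bottle looked unmoved, though I judged that by eye rather than measuring them again.

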